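# Reload the rivet feeder and draw two portions

### The job

Reload the shoemaker's rivet feeder: slide every cartridge lying on the bench fully into a bay of its own until the spring catch clicks shut behind it, and slide the steel pot along the bench, without lifting it, into the ring under the spout. Only when both are done, draw two portions with the pot standing there: twice, pull the draw handle right out to its stop and let it go fully home again. Then slide the pot, again without lifting, back into its resting ring (the one with the dot). Centre the pot in the ring each time, and leave the shoe last, hammer and glue bottle alone.

Things in the scene. Friction and masses are not known exactly. Their poses are not given: they have to be found in the camera images.
- feeder: Grey rivet feeder fixed on the bench; x is the way cartridges are pushed in (away from the robot), y left, z up. Three bays 105 mm apart along y, open to -x, the bench top their floor. To their right a 90 mm tall head (100 x 90 mm, centre x -10, y -230 mm) with the draw handle on its -x face and a spout on its -y side, 70 to 85 mm up; behind the bays a 40 mm high trough (x 54 to 114 mm).
- draw (a joint): Sprung draw handle of the head: 0 pushed home, 0.060 pulled out to its stop towards the feeder's -x; the spring pulls it back (about 4 N at home, 9.5 N at the stop), so it returns when let go.
- draw_grip (a point): Middle of the draw handle's round cross bar: 16 mm thick, 76 mm long along the feeder's y, 60 mm above the bench. A rod at each end runs back into the head, so a finger fits between bar and head (62 mm from bar's middle to head when home, 66 mm free between the rods). Moves with the handle; axes as the feeder's.
- outlet_mark (a point): Centre of the white ring (104 mm across) painted on the bench below the feeder's spout. Origin on the bench top; 80 mm from the head's side.
- rest_mark (a point): Centre of the other white ring (104 mm across, with a white dot in the middle) painted on the bench, the pot's resting place. Origin on the bench top.
- pot_center (a point): Open steel pot, 80 mm across, 55 mm tall, 0.45 kg, that slides on the bench; point on its axis, 27.5 mm up. Its wooden handle sticks out level along the pot's own -x.
- pot_handle (a point): Grip point on the pot's wooden handle: 95 mm out from the pot's axis along the pot's -x, 46 mm up; the handle is a bar 18 mm wide, 16 mm high and 82 mm long, reaching from 59 to 141 mm from the axis. Axes as the pot's.
- bay1 (a point): Centre of a cartridge when home in the left (+y) bay, 31 mm above the bench; axes as the feeder's. Channel 66 mm wide; lips over the foot's sides (underside 12, top 16 mm up, 40 mm slot between) from x -38 to +42 mm; end stop met 2 mm beyond home. Catch ramp and flared mouth start at x -80 to -103 mm: with its centre at x -125 to -150 mm a cartridge, set down, is in front of the catch.
- catch1 (a joint): Spring catch of bay1, a 20 mm high steel tooth on the mouth's +y side: 0 closed (10 mm into the channel), up to 0.014 pushed aside. The cartridge's foot pushes it aside on the way in (push up to about 10 N); it snaps back to 0 behind the cartridge's rear edge once that is within 2 mm of home.
- bay2 (a point): Centre of a cartridge when home in the middle bay, 31 mm above the bench; axes as the feeder's. Channel 66 mm wide; lips over the foot's sides (underside 12, top 16 mm up, 40 mm slot between) from x -38 to +42 mm; end stop met 2 mm beyond home. Catch ramp and flared mouth start at x -80 to -103 mm: with its centre at x -125 to -150 mm a cartridge, set down, is in front of the catch.
- catch2 (a joint): Spring catch of bay2, a 20 mm high steel tooth on the mouth's +y side: 0 closed (10 mm into the channel), up to 0.014 pushed aside. The cartridge's foot pushes it aside on the way in (push up to about 10 N); it snaps back to 0 behind the cartridge's rear edge once that is within 2 mm of home.
- bay3 (a point): Centre of a cartridge when home in the right (-y) bay, 31 mm above the bench; axes as the feeder's. Channel 66 mm wide; lips over the foot's sides (underside 12, top 16 mm up, 40 mm slot between) from x -38 to +42 mm; end stop met 2 mm beyond home. Catch ramp and flared mouth start at x -80 to -103 mm: with its centre at x -125 to -150 mm a cartridge, set down, is in front of the catch.
- catch3 (a joint): Spring catch of bay3, a 20 mm high steel tooth on the mouth's +y side: 0 closed (10 mm into the channel), up to 0.014 pushed aside. The cartridge's foot pushes it aside on the way in (push up to about 10 N); it snaps back to 0 behind the cartridge's rear edge once that is within 2 mm of home.
- cart1_center (a point): Rivet cartridge, grey plastic with brass rivets showing: flat foot 80 x 60 x 8 mm (long way along its x) carrying an upright block 72 mm long, 30 mm wide (along y), up to 62 mm above the bench; 0.16 kg. Point at its centre, 31 mm above its underside; x along its length, z up. Fits any bay, either end first. May be absent.
- cart2_center (a point): Rivet cartridge, grey plastic with brass rivets showing: flat foot 80 x 60 x 8 mm (long way along its x) carrying an upright block 72 mm long, 30 mm wide (along y), up to 62 mm above the bench; 0.16 kg. Point at its centre, 31 mm above its underside; x along its length, z up. Fits any bay, either end first. May be absent.
- cart3_center (a point): Rivet cartridge, grey plastic with brass rivets showing: flat foot 80 x 60 x 8 mm (long way along its x) carrying an upright block 72 mm long, 30 mm wide (along y), up to 62 mm above the bench; 0.16 kg. Point at its centre, 31 mm above its underside; x along its length, z up. Fits any bay, either end first. May be absent.
- last_center (a point): Bystander: wooden shoe last, about 200 x 65 x 60 mm, point inside it 30 mm up. Leave alone.
- hammer_grip (a point): Bystander: hammer lying on the bench, about 250 to 300 mm long; point on its handle. Leave alone.
- glue_center (a point): Bystander: white glue bottle, 60 mm across, 120 mm tall; its middle. Leave alone.
There are look-alikes about, which are no part of the job. What is shaped like the part that bears cart3_center but purple or turquoise is not meant.

How it is judged:
By the outcome, as a careful person would: the job done as asked, in the order asked, and still so for the second after the job is handed in, with the robot touching nothing.
Of cart1, cart2, cart3 only 2 to 3 are there at a start; the rules pass over those that are not, and their reading is None.
At some moment in a run one of cart1, cart2, cart3, pot may be knocked a few centimetres aside while the robot is not near it.
Once in a run the grip may slacken for a moment while it holds something.
It also fails if it takes over 200 s, if anything falls off the work surface, if the arm or the gripper's body presses on something with over 40 N, if the wrist force passes 120 N, or if a joint passes its speed limit or range.

### The arm

A 6-joint arm with a two-finger parallel gripper is mounted at the origin on the work surface. World frame = base frame: x ahead of the robot, y to its left, z up, the work surface at z = 0. Lengths are in m, angles in rad, forces in N, time in s.
With the tool pointing down it reaches from about 0.35 to 0.775 m from the base axis. Payload 7.3 kg.
Tool frame: the origin (TCP) lies at the very end of the fingers, on their centre line; the grasp point (between the pads) lies 19 mm behind it (robot.pinch_z is the distance from the TCP to the grasp point, in m); z points along the fingers, y is the line along which they close (so a half turn about z gives the same grasp; the last joint's range is limited). The gripper opens to 92 mm and grips with 3 to 60 N. Pads are 19 mm wide; open, the fingers measure 130 mm over their backs; the gripper's body (75 mm by 190 mm) begins 47 mm behind the grasp point.
Start: joints at [-1.394, 0.342, 1.524, -0, 1.275, -0.146], TCP at [0.167, -0.498, 0.227] pointing down, gripper open.
Joint ranges: [-2.53, 2.53], [-0.77, 2.02], [0.04, 2.7], [-1, 4.14], [0.28, 2.66], [-3.11, 3.11]. Speed limits (rad/s): [2.57, 2.57, 3.14, 3.14, 3.14, 3.14].

### API

Orientations are given as [roll, pitch, yaw] about the fixed x, y, z axes, in that order (R = Rz(yaw) Ry(pitch) Rx(roll)).
In Python, from cell import robot gives the robot as it stands.
- The arm moves only by the tool move_arm, never from a script. Its argument "motion" is a list of rows, each a list of 6 numbers: the shift along the tool's x, y, z in units of 0.1 m (1.0 is 0.1 m), then the turn, a rotation vector about the tool's x, y, z in units of pi rad (1.0 is pi rad). In form: [[dx, dy, dz, rx, ry, rz], ...]. A call has 1 to 12 rows; each row is the pose to reach, as a shift and turn from the pose commanded when the call began, along the tool's axes at that moment, turning the shorter way round; what a row does not reach only later rows make up. A row lasts 1/8 s, in which the tool goes at most 62.5 mm and 10.7 degrees, less where a joint would pass 70% of its speed; a pose out of reach is approached as far as the arm can. A call with a number of a shift or a turn outside -1 to 1 is refused whole. A call with a gripper value outside its range is refused whole. "fingers" is the opening, from -1 (shut) to 1 (fully open), set as the call begins (left out, the last holds). The fingers move at their own pace and stop on an object; "newtons" is the grip in N (left out, the last holds). Time passes only in rows, so rows that repeat a pose let the fingers close. It gives the time, the measured TCP pose, the force, the opening and the grip force at its end, in the units of the state.
- robot.observe(): the state, without advancing time (a new reading comes with each control period).
- robot.read_camera(name): name is "scene" or "top" or "wrist"; returns a dict with "image" (480x640x3 uint8, red, green, blue), "range_z" (480x640 float32, m along the optical axis (not along the pixel's ray), 0 where there is no reading), "vfov" (degrees; the focal length in pixels is half the picture's height over the tangent of half this angle, whatever the lens; pixels are square), "cx", "cy" (the principal point, pixels), "extrinsics" (4x4, takes a point from camera to world coordinates); the wrist camera has in their place "hand_eye" (4x4, takes a point from camera to tool coordinates, whose origin is the TCP and whose axes are the flange's). Camera axes: x right, y up, looking along -z (the intrinsics and any distortion apply to the point x, -y, -z); pixel columns grow to the right and rows downward; lengths in m; the calibration is good to about 2 mm. The wrist camera is an equidistant fisheye: a pixel r from the principal point sees the ray r / f radians off the axis. A picture is of the moment at which its call begins: read the wrist's pose just before it.
- robot.hand_in(): hands the job in; it is judged then, once.
The state is a dict: "time": time; "qpos": joint angles; "qvel": joint speeds; "joint_efforts": joint torques, N m; "tool_pos": TCP position; "tool_rot": TCP orientation; "contact_force": force on the tool from outside, world axes, zero at the start; "torque": the same for the moment, N m; "opening": finger opening in m; "grip_force": force on a finger pad.
Only numpy, scipy, OpenCV 4.12 (cv2) and the standard library are available. Lean on these libraries where they do the work, as an engineer would, in place of code of your own. Each camera call takes 0.05 s, during which the arm holds its last target. There are 200 camera calls.

## Working session

There is one attempt and no reset: what is moved stays moved. The work goes in short steps, Python scripts to look and compute and a tool call to move; the robot and the scene stay as the last step left them, time stands still between calls to the robot, and variables do not carry over. Pictures are saved under pics/ and viewed, at most 14 in all, crops included, and the job is handed in when it is done.

Besides the shell and the picture viewer there is one more tool, called after "Request:" in YAML: its name, and indented under it one key for each argument. move_arm: Moves the arm, as the interface text tells. Shifts and turns lie within -1 to 1; 1 stands for 0.1 m of shift or pi rad of turn. Its arguments: {"type":"object","properties":{"motion":{"type":"array"},"fingers":{"type":"number"},"newtons":{"type":"number"}},"required":["motion"]}

```bash
ls; mkdir -p pics
python3 - <<'E'
from cell import robot
import cv2
print(robot.observe())
for n in("top","scene"):
    c=robot.read_camera(n); cv2.imwrite(f"pics/{n}0.png",c["image"][:,:,::-1])
    print(n,c["vfov"],c["cx"],c["cy"],c["extrinsics"].tolist(),c.keys())
print(robot.pinch_z)
E
```

```text
pics
{'time': 0.0, 'qpos': array([-1.39403945e+00,  3.42734336e-01,  1.52506069e+00, -2.96183997e-05,
        1.27537376e+00, -1.45984534e-01]), 'qvel': array([ 0.00285726,  0.00130544,  0.00067645,  0.00058052, -0.00214103,
        0.00144601]), 'joint_efforts': array([-2.60078123e-03, -4.31249964e+01, -2.44226450e+01,  7.14260526e-02,
        5.58605546e-02, -1.40630409e-04]), 'tool_pos': array([ 0.16645826, -0.49746787,  0.22602369]), 'tool_rot': array([-3.14002917e+00, -2.01253191e-04,  3.22749902e-01]), 'contact_force': array([-0.92075069,  0.31054574,  0.31911643]), 'torque': array([0.0121538 , 0.00262555, 0.00186975]), 'grip_force': 0.0, 'opening': 0.0917298037106372}
top 54.071484038883426 325.5784343515129 237.0227850491104 [[-0.016438059640713258, 0.996774753286188, -0.07854859264498082, 0.3978358872744515], [-0.9998627393987416, -0.01622443701958023, 0.0033570828767844544, -0.03886873592436384], [0.0020718487619229477, 0.07859299494647376, 0.9969046336475977, 1.1199240010931877], [0.0, 0.0, 0.0, 1.0]] dict_keys(['image', 'range_z', 'vfov', 'cx', 'cy', 'extrinsics'])
scene 45.155245893950024 309.61913734833706 247.0183220050426 [[0.6176531578910109, -0.486695785830634, 0.6177635377731222, 1.5030175790731903], [0.7864092602316854, 0.39027101600942293, -0.4787995504225396, -0.8579352841065389], [-0.008065480092039641, 0.7815470210535477, 0.623794198364501, 1.1211625921126203], [0.0, 0.0, 0.0, 1.0]] dict_keys(['image', 'range_z', 'vfov', 'cx', 'cy', 'extrinsics'])
0.0188
```

View pics/top0.png

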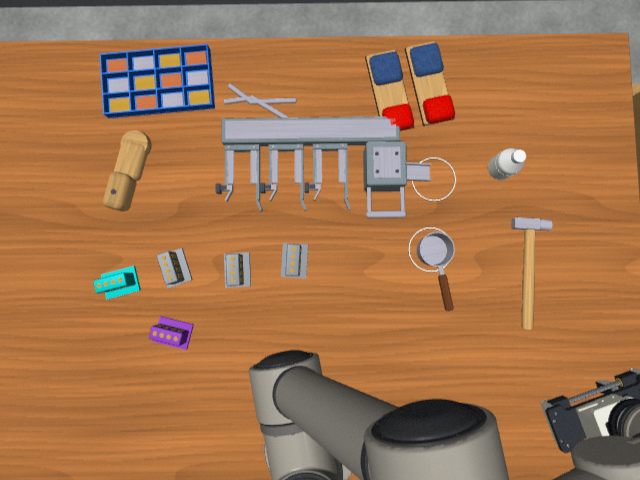

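View pics/scene0.png

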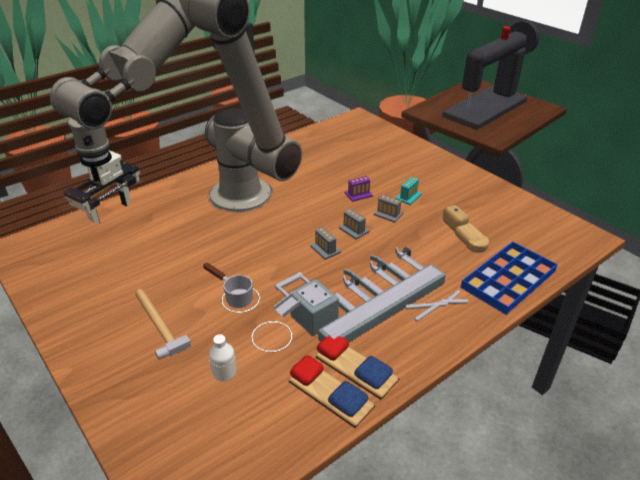

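The top view shows grey cartridges at (174,267), (237,269) and (294,260). The look-alikes are turquoise at (117,282) and purple at (171,333). The pot is at (435,249), inside the dotted rest ring. The outlet ring is at (434,179) and the draw handle bar at (386,214).

```bash
cat > h.py <<'E'
import numpy as np, cv2
from cell import robot
from scipy.spatial.transform import Rotation as R
def cloud(c,E=None):
    E=c["extrinsics"] if E is None else E
    f=240/np.tan(np.radians(c["vfov"]/2)); v,u=np.mgrid[:480,:640]
    d=c["range_z"]; P=np.stack([(u-c["cx"])/f*d,-(v-c["cy"])/f*d,-d],-1)
    W=P@E[:3,:3].T+E[:3,3]; W[d<=0]=np.nan; return W
def cast(c,u,v,z):
    E=c["extrinsics"]; f=240/np.tan(np.radians(c["vfov"]/2))
    r=E[:3,:3]@np.array([(u-c["cx"])/f,-(v-c["cy"])/f,-1]); return E[:3,3]+r*(z-E[2,3])/r[2]
def rect(xy):
    (cx,cy),(w,h),a=cv2.minAreaRect((xy*1000).astype(np.float32))
    if w<h: w,h,a=h,w,a+90
    return [round(float(q),1) for q in(cx,cy,w,h,(a+90)%180-90)]
E
cat > m.py <<'E'
from h import *
c=robot.read_camera("top"); W=cloud(c); im=c["image"].astype(int); hsv=cv2.cvtColor(c["image"],cv2.COLOR_RGB2HSV)
print("table z",np.nanmedian(W[340:360,150:240,2]))
def box(u0,u1,v0,v1,z0,z1):
    S=W[v0:v1,u0:u1].reshape(-1,3); return S[(S[:,2]>z0)&(S[:,2]<z1)]
for b in[(155,195,245,290),(218,255,248,290),(275,312,240,282)]:
    print("cart top",rect(box(*b,.05,.075)[:,:2]),"foot",rect(box(*b,.004,.075)[:,:2]))
print("head",rect(box(360,412,138,192,.08,.1)[:,:2]))
print("trough",rect(box(215,365,112,150,.03,.05)[:,:2]))
print("bar",rect(box(360,412,207,222,.05,.08)[:,:2]),"pot",rect(box(412,460,228,275,.045,.065)[:,:2]),"handle",rect(box(435,460,275,315,.03,.065)[:,:2]))
for n,(u0,u1,v0,v1) in dict(outlet=(406,462,152,206),rest=(403,460,222,276)).items():
    m=(hsv[v0:v1,u0:u1,1]<45)&(hsv[v0:v1,u0:u1,2]>200)&(abs(W[v0:v1,u0:u1,2])<.008)
    ys,xs=np.nonzero(m); g=np.array([cast(c,x+u0,y+v0,0)[:2] for x,y in zip(xs,ys)])
    A=np.c_[2*g,np.ones(len(g))]
    for _ in range(4):
        s=np.linalg.lstsq(A,(g**2).sum(1),rcond=None)[0]; r=np.sqrt(s[2]+s[0]**2+s[1]**2)
        k=abs(np.hypot(*(g-s[:2]).T)-r)<.004; g,A=g[k],A[k]
    print(n,s[:2].round(4),r.round(4),len(g))
E
python3 m.py
```

```text
table z 0.0002575529091667361
cart top [417.4, 315.7, 71.6, 32.5, 18.4] foot [419.7, 315.6, 106.1, 86.3, 9.0]
cart top [411.1, 168.2, 71.9, 30.8, 2.0] foot [416.9, 172.9, 91.7, 80.3, -0.3]
cart top [430.8, 32.6, 71.8, 30.5, -4.2] foot [430.5, 34.9, 90.4, 86.1, -3.3]
head [641.3, -186.0, 101.7, 99.0, 89.0]
trough [730.7, 31.5, 337.2, 80.0, 88.5]
bar [535.0, -179.1, 89.2, 25.7, 89.5] pot [446.7, -292.1, 86.5, 79.3, -28.6] handle [352.1, -311.6, 81.3, 18.4, 10.3]
outlet [ 0.6236 -0.3051] 0.0519 90
rest [ 0.4533 -0.2919] 0.0517 88
```

Run:
```python
from h import *
c=robot.read_camera("top"); im=c["image"][100:320,90:470,::-1]
cv2.imwrite("pics/crop.png",cv2.resize(im,(760,440),interpolation=cv2.INTER_CUBIC))
```

```text
(no output)
```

View pics/crop.png

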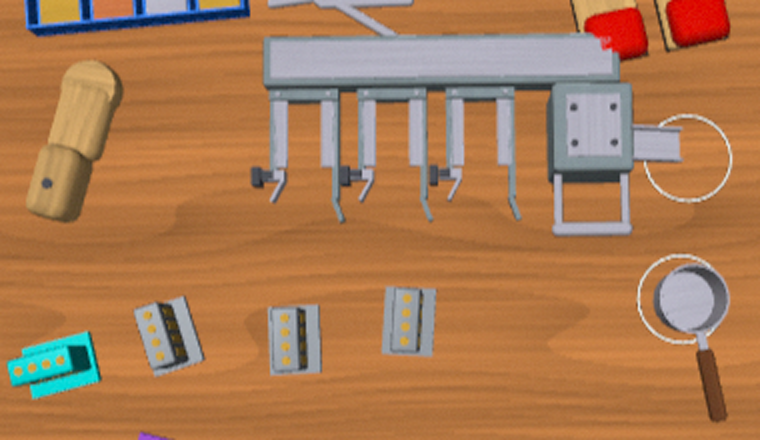

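Three grey cartridges are present (crop (168,335), (294,340), (410,320)), and I am leaving the turquoise and purple ones alone. Next I move over the bays for a close view.

Request:
move_arm:
  motion:
    - [0,0,0,0,0,0.0514]
    - [0,0,0,0,0,0.1027]
    - [0,0,0,0,0,0.1027]
  fingers: 1

```text
time: 0.57
tool_pos: [0.1665, -0.4978, 0.2266]
tool_rot: [-3.141, 0.0, 0.002]
contact_force: [-0.2, -0.3, -0.1]
opening: 0.0917
grip_force: 0.0
```

Request:
move_arm:
  motion:
    - [0.4,-0.4,0,0,0,0]
    - [0.8,-0.8,0,0,0,0]
    - [1,-1,0,0,0,0]
    - [1,-1,0,0,0,0]

```text
time: 1.08
tool_pos: [0.2676, -0.3966, 0.2269]
tool_rot: [3.142, -0.0, 0.006]
contact_force: [-0.1, -0.8, -0.7]
opening: 0.0918
grip_force: 0.0
```

Request:
move_arm:
  motion:
    - [0.4,-0.4,0,0,0,0]
    - [0.8,-0.8,0,0,0,0]
    - [1,-1,0,0,0,0]
    - [1,-1,0,0,0,0]

```text
time: 1.58
tool_pos: [0.3671, -0.2976, 0.2267]
tool_rot: [3.141, 0.0, 0.004]
contact_force: [0.5, -0.5, 0.2]
opening: 0.0916
grip_force: 0.0
```

Request:
move_arm:
  motion:
    - [0.4,-0.5,-0.1,0,0,0]
    - [0.6,-1,-0.2,0,0,0]
    - [0.7,-1,-0.2,0,0,0]
    - [0.7,-1,-0.2,0,0,0]

```text
time: 2.08
tool_pos: [0.4364, -0.1993, 0.2465]
tool_rot: [3.141, 0.0, 0.001]
contact_force: [-0.6, 0.4, 0.3]
opening: 0.0921
grip_force: 0.0
```

Request:
move_arm:
  motion:
    - [0,-0.5,0,0,0,0]
    - [0,-1,0,0,0,0]
    - [0,-1,0,0,0,0]

```text
time: 2.45
tool_pos: [0.4357, -0.0973, 0.2465]
tool_rot: [-3.141, 0.001, 0.002]
contact_force: [-0.2, -0.2, 1.0]
opening: 0.0914
grip_force: 0.0
```

Request:
move_arm:
  motion:
    - [0,-0.5,0,0,0,0]
    - [0,-1,0,0,0,0]
    - [0,-1,0,0,0,0]

```text
time: 2.82
tool_pos: [0.4365, 0.0023, 0.2465]
tool_rot: [3.141, 0.0, 0.002]
contact_force: [0.6, -0.4, -0.3]
opening: 0.092
grip_force: 0.0
```

```bash
cat >> h.py <<'E'
def wrist():
    s=robot.observe(); c=robot.read_camera("wrist")
    T=np.eye(4); T[:3,:3]=R.from_euler("xyz",s["tool_rot"]).as_matrix(); T[:3,3]=s["tool_pos"]
    E=T@c["hand_eye"]; f=240/np.tan(np.radians(c["vfov"]/2))
    v,u=np.mgrid[:480,:640]; x=u-c["cx"]; y=v-c["cy"]; r=np.hypot(x,y)+1e-9; th=r/f
    d=c["range_z"]; t=np.tan(th); P=np.stack([x/r*t*d,-y/r*t*d,-d],-1)
    W=P@E[:3,:3].T+E[:3,3]; W[(d<=0)|(th>1.3)]=np.nan
    return s,c,W,E
E
python3 - <<'E'
from h import *
s,c,W,E=wrist(); print(s["tool_pos"],s["tool_rot"],s["contact_force"],c["vfov"],c["cx"],c["cy"]); print(E.round(3))
cv2.imwrite("pics/w1.png",c["image"][:,:,::-1])
E
```

```text
[0.43646173 0.00227717 0.2465163 ] [3.14127982e+00 3.79847893e-04 2.44326019e-03] [ 0.550529   -0.38875562 -0.25095426] 65.70646984690485 317.0523863713858 239.91874271661993
[[ 0.002  0.952  0.308  0.521]
 [-1.     0.003  0.     0.002]
 [-0.    -0.308  0.952  0.404]
 [ 0.     0.     0.     1.   ]]
```

View pics/w1.png

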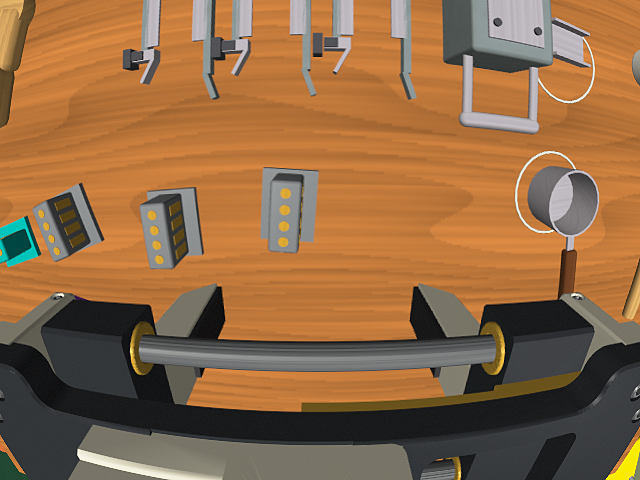

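The wrist view shows the bays at the top, cartridge C at (287,210), B at (165,228) and A at (65,222), and the pot to the right. I move forward to see the bays.

Request:
move_arm:
  motion:
    - [0.45,-0.25,-0.3,0,0,0]
    - [0.9,-0.5,-0.6,0,0,0]
    - [0.9,-0.5,-0.6,0,0,0]

```text
time: 3.25
tool_pos: [0.5301, 0.0504, 0.3078]
tool_rot: [3.141, -0.004, -0.001]
contact_force: [-0.0, -0.1, -0.3]
opening: 0.0918
grip_force: 0.0
```

Run:
```python
from h import *
s,c,W,E=wrist(); print(s["tool_pos"])
cv2.imwrite("pics/w2.png",c["image"][:,:,::-1])
np.save("W2.npy",W)
# height map stats: lips (~16mm), walls, at x sections
for x in (.575,.60,.62,.65,.67):
    m=(abs(W[:,:,0]-x)<.002)&(W[:,:,2]>.004)&(W[:,:,1]<.24)&(W[:,:,1]>-.13)
    P=W[m]; P=P[np.argsort(P[:,1])]
    out=[];
    for g in np.split(P,np.nonzero(np.diff(P[:,1])>.004)[0]+1):
        if len(g)>2: out.append((int(g[0,1]*1000),int(g[-1,1]*1000),int(np.median(g[:,2])*1000),int(g[:,2].max()*1000)))
    print(x,out)
```

```text
[0.53005717 0.05036672 0.30783409]
0.575 [(-93, -86, 15, 17), (-17, -13, 19, 20), (12, 18, 14, 16), (115, 122, 15, 17), (191, 193, 13, 19)]
0.6 [(-95, -86, 15, 17), (-30, -21, 19, 20), (-7, 18, 20, 23), (74, 122, 19, 23), (179, 194, 19, 21), (203, 217, 21, 23)]
0.62 [(-95, -74, 15, 17), (-33, -12, 15, 17), (10, 30, 15, 18), (71, 90, 16, 17), (114, 135, 15, 17), (176, 196, 15, 17)]
0.65 [(-95, -73, 15, 17), (-34, -12, 15, 17), (10, 30, 15, 17), (71, 91, 16, 17), (114, 136, 15, 17), (175, 196, 15, 17)]
0.67 [(-94, -74, 15, 18), (-34, -13, 15, 17), (10, 30, 15, 17), (70, 91, 15, 17), (115, 136, 15, 17), (175, 197, 15, 18)]
```

View pics/w2.png

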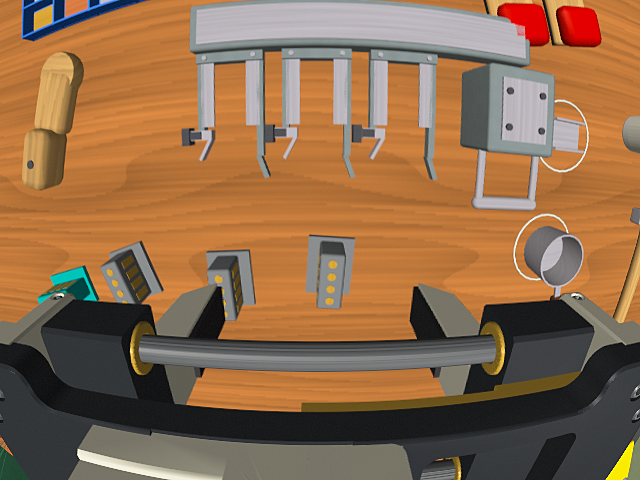

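The view shows bay channels (slots) around columns 230, 318 and 405, with catches at rows 135. Next I fit the feeder pose from this cloud.

Run:
```python
from h import *
W=np.load("W2.npy"); P=W[np.isfinite(W[:,:,2])]
# trough front top edge: min x of z in .034-.045 per y bin
T=P[(P[:,2]>.036)&(P[:,2]<.046)&(P[:,0]>.69)&(P[:,0]<.83)&(P[:,1]>-.1)&(P[:,1]<.2)]
b=np.round(T[:,1]/.01); e=np.array([(k*.01,T[b==k,0].min(),T[b==k,0].max()) for k in np.unique(b)])
for j in(1,2):
    p=np.polyfit(e[:,0],e[:,j],1); print("trough edge: x at y=50:",p@[.05,1],"yaw deg",-np.degrees(p[0]))
# lips edges
L=P[(P[:,2]>.0125)&(P[:,2]<.0185)&(P[:,0]>.63)&(P[:,0]<.685)]
for y in(-.054,.0505,.1555):
  for sgn in(-1,1):
    q=L[(np.sign(L[:,1]-y)==sgn)&(abs(L[:,1]-y)<.03)]; b=np.round(q[:,0]/.004)
    e=np.array([(k*.004,(sgn*q[b==k,1]).min()*sgn) for k in np.unique(b)]); p=np.polyfit(e[:,0],e[:,1],1)
    print(y,sgn,"y at x=.655",round(p@[.655,1],4),"deg",np.degrees(p[0]).round(2))
  q=P[(P[:,2]>.013)&(P[:,2]<.0185)&(abs(P[:,1]-y)>.023)&(abs(P[:,1]-y)<.028)&(P[:,0]<.71)&(P[:,0]>.608)]
  print("lip x",q[:,0].min(),q[:,0].max())
H=P[(P[:,2]>.084)&(P[:,2]<.1)&(P[:,1]<-.1)]; print("head",rect(H[:,:2]))
B=P[(P[:,2]>.05)&(P[:,2]<.08)&(P[:,0]<.55)&(P[:,1]<-.1)&(P[:,0]>.5)]; print("bar",rect(B[:,:2]),B[:,2].max())
for y0,x0 in((.033,.43),(.168,.411),(.316,.417)):
    q=P[(P[:,2]>.056)&(P[:,2]<.068)&(abs(P[:,0]-x0)<.06)&(abs(P[:,1]-y0)<.06)]; print("cart",rect(q[:,:2]))
print("pot rim",rect(P[(P[:,2]>.05)&(P[:,2]<.06)&(abs(P[:,0]-.45)<.06)&(abs(P[:,1]+.29)<.06)][:,:2]))
```

```text
trough edge: x at y=50: 0.7089777584606635 yaw deg -0.11914078300214438
trough edge: x at y=50: 0.7667606005296034 yaw deg -0.3024321631659943
-0.054 -1 y at x=.655 -0.074 deg -0.35
-0.054 1 y at x=.655 -0.0337 deg -0.15
lip x 0.6086402886734682 0.697101044790984
0.0505 -1 y at x=.655 0.0307 deg -0.5
0.0505 1 y at x=.655 0.071 deg -0.16
lip x 0.6170819291830478 0.6977007654270582
0.1555 -1 y at x=.655 0.1354 deg -0.58
0.1555 1 y at x=.655 0.1755 deg -0.23
lip x 0.6084342831895966 0.6977314996521065
head [644.4, -202.3, 138.3, 99.6, -89.9]
bar [537.5, -178.3, 91.1, 24.7, -89.9] 0.06963127010319253
cart [433.4, 33.5, 72.4, 31.0, -5.0]
cart [413.5, 168.5, 72.3, 30.4, 2.3]
cart [423.1, 316.8, 64.7, 31.3, 19.1]
pot rim [448.2, -290.2, 88.0, 81.9, -31.7]
```

Feeder: home x about 0.655, bay ys -0.054, 0.051 and 0.1555, yaw about 0. Now I grasp cartridge C.

Request:
move_arm:
  motion:
    - [-0.4,0.08,0.4,0,0,0.0278]
    - [-0.8,0.17,0.8,0,0,0.0278]
    - [-0.97,0.17,0.9,0,0,0.0278]
    - [-0.97,0.17,0.9,0,0,0.0278]

```text
time: 3.8
tool_pos: [0.4273, 0.0335, 0.2157]
tool_rot: [3.141, 0.003, -0.089]
contact_force: [0.4, -0.3, 1.0]
opening: 0.0918
grip_force: 0.0
```

Request:
move_arm:
  motion:
    - [0,0,0.5,0,0,0]
    - [0,0,1,0,0,0]
    - [0,0,1,0,0,0]
    - [0,0,1,0,0,0]

```text
time: 4.3
tool_pos: [0.4311, 0.0345, 0.1183]
tool_rot: [3.141, -0.003, -0.088]
contact_force: [-0.2, -0.9, 0.5]
opening: 0.0914
grip_force: 0.0
```

Run:
```python
from h import *
s,c,W,E=wrist(); print(s["tool_pos"],s["tool_rot"]); P=W[np.isfinite(W[:,:,2])]
q=P[(P[:,2]>.054)&(P[:,2]<.068)&(abs(P[:,0]-.433)<.06)&(abs(P[:,1]-.033)<.04)]; print(rect(q[:,:2]))
```

```text
[0.43112121 0.03453412 0.11828833] [ 3.14139491e+00 -2.61437198e-03 -8.77658247e-02]
[433.4, 33.8, 71.5, 30.1, -4.0]
```

Request:
move_arm:
  motion:
    - [0.02,0.01,0.4,0,0,-0.005]
    - [0.02,0.01,0.7,0,0,-0.005]
    - [0.02,0.01,0.86,0,0,-0.005]
    - [0.02,0.01,0.86,0,0,-0.005]

```text
time: 4.85
tool_pos: [0.4323, 0.0338, 0.0314]
tool_rot: [3.141, -0.001, -0.071]
contact_force: [0.5, -0.4, -0.1]
opening: 0.0918
grip_force: 0.0
```

Request:
move_arm:
  motion:
    - [0,0,0,0,0,0]
    - [0,0,0,0,0,0]
    - [0,0,0,0,0,0]
    - [0,0,0,0,0,0]
    - [0,0,0,0,0,0]
    - [0,0,0,0,0,0]
  fingers: -1
  newtons: 30

```text
time: 5.6
tool_pos: [0.4314, 0.034, 0.0307]
tool_rot: [3.142, 0.0, -0.071]
contact_force: [-0.6, 0.6, 0.3]
opening: 0.0363
grip_force: 0.0
```

Request:
move_arm:
  motion:
    - [0,0,0,0,0,0]
    - [0,0,0,0,0,0]
    - [0,0,0,0,0,0]
    - [0,0,-0.12,0,0,0]
    - [0,0,-0.25,0,0,0]

```text
time: 6.22
tool_pos: [0.4313, 0.0339, 0.0565]
tool_rot: [3.141, 0.0, -0.071]
contact_force: [0.5, 0.8, -1.1]
opening: 0.0299
grip_force: 30.0
```

Request:
move_arm:
  motion:
    - [0.3,0.27,0,0,0,-0.0226]
    - [0.6,0.55,0,0,0,-0.0226]
    - [0.9,0.82,0,0,0,-0.0226]
    - [0.9,0.82,0,0,0,-0.0226]
    - [0.9,0.82,0,0,0,-0.0226]

```text
time: 6.85
tool_pos: [0.5145, -0.0539, 0.056]
tool_rot: [-3.141, 0.001, -0.001]
contact_force: [-0.4, 0.6, -1.7]
opening: 0.0299
grip_force: 30.0
```

```bash
cat > cc.py <<'E'
from h import *
import sys
x0,y0,z0,z1=map(float,sys.argv[1:5])
s,c,W,E=wrist(); print(s["tool_pos"].round(4),s["tool_rot"].round(3),s["opening"],s["grip_force"],s["contact_force"]); P=W[np.isfinite(W[:,:,2])]
q=P[(P[:,2]>z0)&(P[:,2]<z1)&(abs(P[:,0]-x0)<.06)&(abs(P[:,1]-y0)<.04)]; print(rect(q[:,:2]),len(q),q[:,2].max())
cv2.imwrite("pics/last.png",c["image"][:,:,::-1])
E
python3 cc.py .515 -.0538 .076 .1
python3 - <<'E'
from h import *
c=robot.read_camera("top");W=cloud(c);P=W[np.isfinite(W[:,:,2])]
E
```

```text
[ 0.5145 -0.0539  0.056 ] [-3.141e+00  1.000e-03 -1.000e-03] 0.029862054416273365 29.9995619058609 [-0.41200994  0.58255766 -1.68542755]
[517.6, -58.0, 75.9, 59.4, 22.2] 10873 0.09999273813838291
```

Request:
move_arm:
  motion:
    - [0,0,0.12,0,0,0]
    - [0,0,0.25,0,0,0]
    - [0,0,0.25,0,0,0]
    - [0.2,0,0.25,0,0,0]
    - [0.4,0,0.25,0,0,0]
    - [0.6,0,0.25,0,0,0]
    - [0.7,0,0.25,0,0,0]
    - [0.8,0,0.25,0,0,0]
    - [0.9,0,0.25,0,0,0]
    - [1,0,0.25,0,0,0]
    - [1,0,0.25,0,0,0]

```text
time: 8.32
tool_pos: [0.6167, -0.0545, 0.0309]
tool_rot: [3.141, -0.003, -0.0]
contact_force: [3.1, -2.5, -1.7]
opening: 0.0303
grip_force: 30.0
```

Request:
move_arm:
  motion:
    - [0.1,0,0,0,0,0]
    - [0.2,0,0,0,0,0]
    - [0.3,0,0,0,0,0]
    - [0.36,0,0,0,0,0]
    - [0.4,0,0,0,0,0]
    - [0.4,0,0,0,0,0]

```text
time: 9.07
tool_pos: [0.6556, -0.0539, 0.0307]
tool_rot: [-3.141, -0.0, -0.0]
contact_force: [0.1, 0.1, -2.0]
opening: 0.0298
grip_force: 30.0
```

```bash
python3 cc.py .655 -.0538 .05 .067
```

```text
[ 0.6556 -0.0539  0.0307] [-3.141 -0.    -0.   ] 0.029834768823433694 29.987299740314484 [ 0.05372245  0.11062893 -1.95797938]
[659.4, -57.9, 74.3, 59.1, 21.9] 10488 0.06699839176315218
```

View pics/last.png

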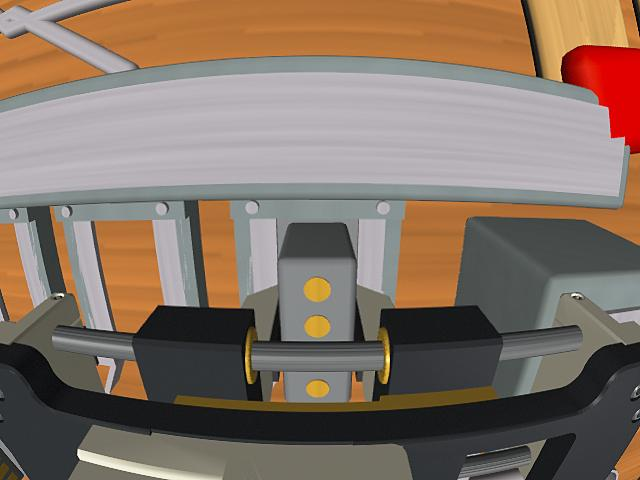

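The cartridge is in bay 3 with the trough ahead at row 200, and no side load. I nudge to the stop and then release.

Request:
move_arm:
  motion:
    - [0.01,0,0,0,0,0]
    - [0.02,0,0,0,0,0]
    - [0.02,0,0,0,0,0]

```text
time: 9.5
tool_pos: [0.6561, -0.0541, 0.0306]
tool_rot: [-3.141, 0.003, -0.001]
contact_force: [-5.2, -0.1, 1.6]
opening: 0.0299
grip_force: 30.0
```

Request:
move_arm:
  motion:
    - [0,0,0,0,0,0]
    - [0,0,0,0,0,0]
    - [0,0,0,0,0,0]
    - [0,0,-0.4,0,0,0]
    - [0,0,-0.8,0,0,0]
    - [-0.4,0,-1,0,0,0]
    - [-0.8,0,-1,0,0,0]
    - [-1,0,-1,0,0,0]
  fingers: 0

```text
time: 10.5
tool_pos: [0.5557, -0.0542, 0.1313]
tool_rot: [3.141, -0.0, -0.001]
contact_force: [0.9, 0.6, 0.8]
opening: 0.0459
grip_force: 0.0
```

Request:
move_arm:
  motion:
    - [-0.3,-0.4,-0.3,0,0,0]
    - [-0.4,-0.8,-0.6,0,0,0]
    - [-0.4,-1,-0.8,0,0,0]
    - [-0.4,-1,-0.8,0,0,0]
  fingers: 1

```text
time: 11.0
tool_pos: [0.5182, 0.0468, 0.2124]
tool_rot: [3.141, -0.004, 0.002]
contact_force: [-0.4, -0.6, -0.3]
opening: 0.0814
grip_force: 0.0
```

```bash
cat > look.py <<'E'
from h import *
import sys
s,c,W,E=wrist(); print(s["tool_pos"].round(4),s["tool_rot"].round(3)); P=W[np.isfinite(W[:,:,2])]
cv2.imwrite("pics/last.png",c["image"][:,:,::-1])
# blobs of cartridge tops
for a in sys.argv[1:]:
    x0,y0,r=map(float,a.split(","))
    q=P[(P[:,2]>.052)&(P[:,2]<.068)&(abs(P[:,0]-x0)<r)&(abs(P[:,1]-y0)<r)]
    print(a,rect(q[:,:2]) if len(q)>20 else None,len(q))
E
python3 look.py .655,-.054,.05 .4135,.1685,.06 .42,.316,.06
python3 - <<'E'
from h import *
im=cv2.imread("pics/last.png"); cv2.imwrite("pics/c3.png",cv2.resize(im[0:300,150:550],(800,600)))
E
```

```text
[0.5182 0.0468 0.2124] [ 3.141e+00 -4.000e-03  2.000e-03]
.655,-.054,.05 [657.0, -54.1, 72.7, 30.8, 0.3] 2810
.4135,.1685,.06 [445.8, 175.2, 30.7, 13.9, -54.1] 211
.42,.316,.06 [439.9, 321.6, 30.5, 30.2, 18.6] 385
```

View pics/c3.png

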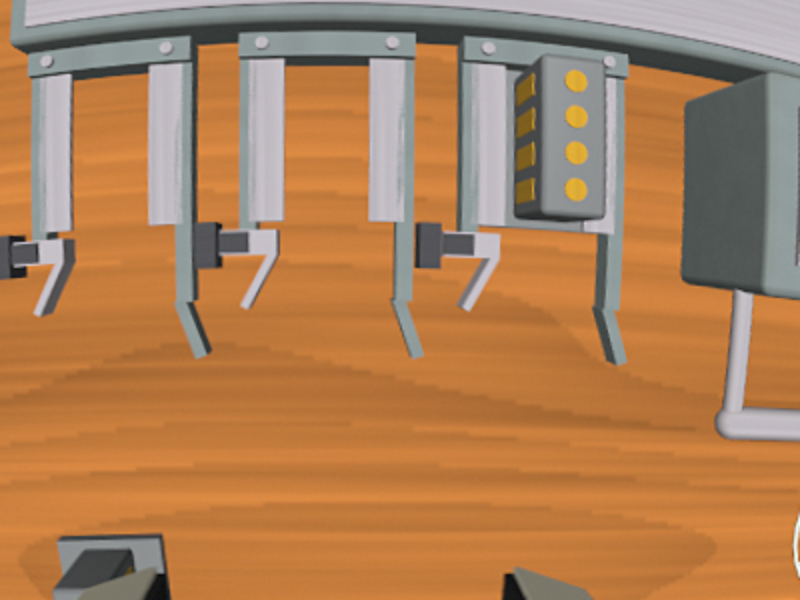

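Bay 3's catch (490,245) is shut behind the cartridge. On to cartridge B.

Request:
move_arm:
  motion:
    - [-0.4,-0.4,0.2,0,0,-0.012]
    - [-0.8,-0.8,0.3,0,0,-0.012]
    - [-1,-1,0.4,0,0,-0.012]
    - [-1,-1,0.4,0,0,-0.012]
  fingers: 1

```text
time: 11.55
tool_pos: [0.4157, 0.1457, 0.1692]
tool_rot: [3.141, 0.004, 0.039]
contact_force: [1.0, 0.8, 0.1]
opening: 0.0917
grip_force: 0.0
```

Request:
move_arm:
  motion:
    - [-0.04,-0.22,0.3,0,0,0]
    - [-0.04,-0.22,0.55,0,0,0]
    - [-0.04,-0.22,0.55,0,0,0]

```text
time: 11.92
tool_pos: [0.4125, 0.1663, 0.1141]
tool_rot: [3.14, 0.004, 0.036]
contact_force: [0.4, -1.0, 1.2]
opening: 0.092
grip_force: 0.0
```

```bash
python3 look.py .4135,.1685,.06 .42,.316,.06
```

```text
[0.4125 0.1663 0.1141] [3.14  0.004 0.036]
.4135,.1685,.06 [413.6, 169.1, 72.1, 30.0, 2.2] 5333
.42,.316,.06 [419.5, 315.7, 72.3, 31.3, 18.1] 4004
```

Request:
move_arm:
  motion:
    - [0.01,-0.03,0.4,0,0,0]
    - [0.01,-0.03,0.7,0,0,0]
    - [0.01,-0.03,0.83,0,0,0]
    - [0.01,-0.03,0.83,0,0,0]

```text
time: 12.48
tool_pos: [0.4141, 0.1703, 0.0329]
tool_rot: [3.141, 0.0, 0.037]
contact_force: [0.3, 0.2, -0.2]
opening: 0.0921
grip_force: 0.0
```

Request:
move_arm:
  motion:
    - [0,0,0,0,0,0]
    - [0,0,0,0,0,0]
    - [0,0,0,0,0,0]
    - [0,0,0,0,0,0]
    - [0,0,0,0,0,0]
    - [0,0,0,0,0,0]
    - [0,0,0,0,0,0]
    - [0,0,0,0,0,0]
    - [0,0,0,0,0,0]
  fingers: -1
  newtons: 30

```text
time: 13.6
tool_pos: [0.4135, 0.1706, 0.0327]
tool_rot: [3.141, 0.0, 0.037]
contact_force: [0.1, -0.3, -0.5]
opening: 0.0297
grip_force: 30.0
```

Request:
move_arm:
  motion:
    - [0,0,-0.12,0,0,0]
    - [0,0,-0.25,0,0,0]
    - [0.3,0.3,-0.25,0,0,0.006]
    - [0.6,0.6,-0.25,0,0,0.012]
    - [0.97,0.9,-0.25,0,0,0.012]
    - [0.97,1,-0.25,0,0,0.012]
    - [0.97,1,-0.25,0,0,0.012]

```text
time: 14.48
tool_pos: [0.5135, 0.0739, 0.058]
tool_rot: [-3.142, 0.001, -0.002]
contact_force: [0.3, 0.0, -1.2]
opening: 0.0296
grip_force: 30.0
```

Request:
move_arm:
  motion:
    - [0,0.12,0,0,0,0]
    - [0,0.22,0,0,0,0]
    - [0,0.22,0,0,0,0]

```text
time: 14.85
tool_pos: [0.5139, 0.0519, 0.0578]
tool_rot: [3.141, 0.0, -0.001]
contact_force: [-0.4, 0.2, -1.3]
opening: 0.0296
grip_force: 30.0
```

Request:
move_arm:
  motion:
    - [0,0.01,0.12,0,0,0]
    - [0,0.01,0.25,0,0,0]
    - [0,0.01,0.25,0,0,0]
    - [0.2,0.01,0.25,0,0,0]
    - [0.4,0.01,0.25,0,0,0]
    - [0.6,0.01,0.25,0,0,0]
    - [0.7,0.01,0.25,0,0,0]
    - [0.8,0.01,0.25,0,0,0]
    - [0.9,0.01,0.25,0,0,0]
    - [1,0.01,0.25,0,0,0]
    - [1,0.01,0.25,0,0,0]

```text
time: 16.23
tool_pos: [0.6156, 0.0512, 0.0328]
tool_rot: [3.141, -0.003, -0.001]
contact_force: [1.1, -2.0, -1.2]
opening: 0.0297
grip_force: 30.0
```

Request:
move_arm:
  motion:
    - [0.1,0,0,0,0,0]
    - [0.2,0,0,0,0,0]
    - [0.3,0,0,0,0,0]
    - [0.36,0,0,0,0,0]
    - [0.4,0,0,0,0,0]
    - [0.42,0,0,0,0,0]
    - [0.42,0,0,0,0,0]

```text
time: 17.1
tool_pos: [0.6565, 0.0517, 0.0329]
tool_rot: [-3.141, -0.001, -0.001]
contact_force: [0.1, -0.2, -1.2]
opening: 0.0295
grip_force: 30.0
```

Request:
move_arm:
  motion:
    - [0.01,0,0,0,0,0]
    - [0.02,0,0,0,0,0]
    - [0.02,0,0,0,0,0]

```text
time: 17.48
tool_pos: [0.6582, 0.0513, 0.0328]
tool_rot: [3.142, -0.0, -0.0]
contact_force: [-0.9, -0.5, -0.9]
opening: 0.0299
grip_force: 30.0
```

Request:
move_arm:
  motion:
    - [0,0,0,0,0,0]
    - [0,0,0,0,0,0]
    - [0,0,0,0,0,0]
    - [0,0,-0.4,0,0,0]
    - [0,0,-0.8,0,0,0]
    - [-0.4,-0.4,-1,0,0,0]
    - [-0.8,-0.8,-1,0,0,0]
    - [-1,-1,-1,0,0,0]
    - [-1,-1,-1,0,0,0]
  fingers: 0

```text
time: 18.6
tool_pos: [0.557, 0.1528, 0.1332]
tool_rot: [-3.142, -0.0, 0.002]
contact_force: [0.6, 0.1, -0.7]
opening: 0.046
grip_force: 0.0
```

```bash
python3 look.py .655,.0508,.05 .655,-.054,.05
python3 - <<'E'
from h import *
im=cv2.imread("pics/last.png"); cv2.imwrite("pics/c2.png",im[0:300,100:640])
E
```

```text
[0.557  0.1528 0.1332] [-3.142e+00 -0.000e+00  2.000e-03]
.655,.0508,.05 [656.8, 51.3, 72.8, 30.6, 0.2] 4773
.655,-.054,.05 [656.8, -53.9, 71.9, 32.1, -0.4] 3095
```

View pics/c2.png

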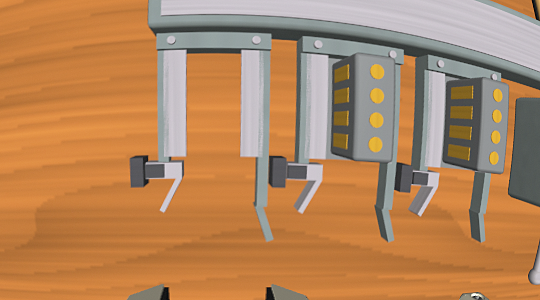

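Request:
move_arm:
  motion:
    - [-0.4,-0.4,0,0,0,-0.05]
    - [-0.8,-0.8,0,0,0,-0.1]
    - [-1,-1,0,0,0,-0.1]
    - [-1,-1,0,0,0,-0.1]
    - [-1,-1,0,0,0,-0.1]
  fingers: 1

```text
time: 19.27
tool_pos: [0.4597, 0.2506, 0.1327]
tool_rot: [3.141, -0.001, 0.313]
contact_force: [0.7, -0.2, -0.3]
opening: 0.0897
grip_force: 0.0
```

Both catches are shut, at (180,170)/(315,172) and (430,180). On to cartridge A.

Request:
move_arm:
  motion:
    - [-0.1,-0.4,0,0,0,0]
    - [-0.18,-0.74,0.1,0,0,0]
    - [-0.18,-0.74,0.1,0,0,0]

```text
time: 19.65
tool_pos: [0.4183, 0.3165, 0.1219]
tool_rot: [3.141, 0.001, 0.314]
contact_force: [1.2, -1.4, -0.3]
opening: 0.0919
grip_force: 0.0
```

```bash
python3 look.py .4195,.3157,.06
```

```text
[0.4183 0.3165 0.1219] [3.141e+00 1.000e-03 3.140e-01]
.4195,.3157,.06 [419.7, 316.5, 72.0, 30.5, 18.1] 5114
```

Request:
move_arm:
  motion:
    - [0.01,0,0.4,0,0,0]
    - [0.01,0,0.75,0,0,0]
    - [0.01,0,0.9,0,0,0]
    - [0.01,0,0.9,0,0,0]

```text
time: 20.2
tool_pos: [0.4198, 0.3156, 0.0322]
tool_rot: [3.141, 0.001, 0.312]
contact_force: [-0.7, 0.6, 0.9]
opening: 0.0918
grip_force: 0.0
```

Request:
move_arm:
  motion:
    - [0,0,0,0,0,0]
    - [0,0,0,0,0,0]
    - [0,0,0,0,0,0]
    - [0,0,0,0,0,0]
    - [0,0,0,0,0,0]
    - [0,0,0,0,0,0]
    - [0,0,0,0,0,0]
    - [0,0,0,0,0,0]
    - [0,0,0,0,0,0]
  fingers: -1
  newtons: 30

```text
time: 21.32
tool_pos: [0.4191, 0.3165, 0.0327]
tool_rot: [3.142, 0.0, 0.314]
contact_force: [-0.4, 0.2, -0.4]
opening: 0.03
grip_force: 30.0
```

Request:
move_arm:
  motion:
    - [0,0,-0.12,0,0,0]
    - [0,0,-0.25,0,0,0.03]
    - [0,0,-0.25,0,0,0.07]
    - [0,0,-0.25,0,0,0.1]
    - [0,0,-0.25,0,0,0.1]

```text
time: 21.95
tool_pos: [0.4193, 0.3165, 0.0583]
tool_rot: [-3.141, -0.001, 0.0]
contact_force: [0.6, 0.4, -1.4]
opening: 0.0297
grip_force: 30.0
```

Request:
move_arm:
  motion:
    - [0.3,0.3,0,0,0,0]
    - [0.6,0.6,0,0,0,0]
    - [0.95,0.9,0,0,0,0]
    - [0.95,1,0,0,0,0]
    - [0.95,1,0,0,0,0]

```text
time: 22.58
tool_pos: [0.5134, 0.2159, 0.0576]
tool_rot: [3.141, 0.001, -0.001]
contact_force: [-0.7, 0.1, -1.4]
opening: 0.0301
grip_force: 30.0
```

Request:
move_arm:
  motion:
    - [0,0.3,0,0,0,0]
    - [0,0.6,0,0,0,0]
    - [0,0.6,0,0,0,0]

```text
time: 22.95
tool_pos: [0.5132, 0.1562, 0.0578]
tool_rot: [3.141, 0.001, -0.001]
contact_force: [0.0, 0.1, -1.8]
opening: 0.0299
grip_force: 30.0
```

Request:
move_arm:
  motion:
    - [0,0,0.12,0,0,0]
    - [0,0,0.25,0,0,0]
    - [0,0,0.25,0,0,0]
    - [0.2,0,0.25,0,0,0]
    - [0.4,0,0.25,0,0,0]
    - [0.6,0,0.25,0,0,0]
    - [0.7,0,0.25,0,0,0]
    - [0.8,0,0.25,0,0,0]
    - [0.9,0,0.25,0,0,0]
    - [1,0,0.25,0,0,0]
    - [1,0,0.25,0,0,0]

```text
time: 24.32
tool_pos: [0.6156, 0.1563, 0.0328]
tool_rot: [-3.142, -0.002, -0.001]
contact_force: [1.4, -2.2, -2.0]
opening: 0.0297
grip_force: 30.0
```

Request:
move_arm:
  motion:
    - [0.1,0,0,0,0,0]
    - [0.2,0,0,0,0,0]
    - [0.3,0,0,0,0,0]
    - [0.36,0,0,0,0,0]
    - [0.4,0,0,0,0,0]
    - [0.43,0,0,0,0,0]
    - [0.45,0,0,0,0,0]
    - [0.45,0,0,0,0,0]

```text
time: 25.32
tool_pos: [0.6578, 0.157, 0.0326]
tool_rot: [-3.141, 0.003, -0.001]
contact_force: [-5.6, 0.5, 0.8]
opening: 0.0301
grip_force: 30.0
```

Request:
move_arm:
  motion:
    - [0,0,0,0,0,0]
    - [0,0,0,0,0,0]
    - [0,0,0,0,0,0]
    - [0,0,-0.4,0,0,0]
    - [0,0,-0.8,0,0,0]
    - [-0.4,0.4,-1,0,0,0]
    - [-0.8,0.8,-1,0,0,0]
    - [-1,1,-1,0,0,0]
    - [-1,1,-1,0,0,0]
  fingers: 0

```text
time: 26.45
tool_pos: [0.5585, 0.0553, 0.1334]
tool_rot: [3.141, -0.001, -0.003]
contact_force: [-0.9, 0.4, 0.1]
opening: 0.0459
grip_force: 0.0
```

```bash
python3 look.py .655,.1555,.05 .655,.0508,.05 .655,-.054,.05
python3 - <<'E'
from h import *
im=cv2.imread("pics/last.png"); cv2.imwrite("pics/c1.png",im[0:300,0:600])
E
python3 m.py | tail -4
```

```text
[0.5585 0.0553 0.1334] [ 3.141e+00 -1.000e-03 -3.000e-03]
.655,.1555,.05 [657.6, 155.8, 72.2, 30.3, -0.4] 4763
.655,.0508,.05 [657.0, 50.6, 71.8, 30.5, 0.4] 5494
.655,-.054,.05 [657.0, -54.1, 72.2, 30.8, -0.0] 4664
trough [729.6, 30.0, 334.1, 79.8, 88.8]
bar [534.9, -178.8, 88.4, 26.0, 89.3] pot [446.9, -296.8, 86.4, 78.7, 50.1] handle [352.3, -312.1, 80.8, 20.1, 10.2]
outlet [ 0.6234 -0.3052] 0.052 110
rest [ 0.4517 -0.2915] 0.0303 30
```

View pics/c1.png

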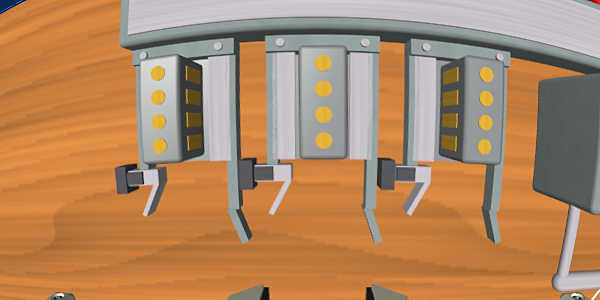

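All three cartridges are home with catches shut at (150,175), (280,175) and (415,175). Now the pot handle.

Request:
move_arm:
  motion:
    - [-0.4,0.4,-0.2,0,0,0]
    - [-0.8,0.8,-0.5,0,0,0]
    - [-1,1,-0.5,0,0,0]
    - [-1,1,-0.5,0,0,0]
  fingers: 1

```text
time: 27.05
tool_pos: [0.4594, -0.044, 0.1833]
tool_rot: [3.141, -0.001, -0.002]
contact_force: [0.4, -0.7, -0.4]
opening: 0.0816
grip_force: 0.0
```

Request:
move_arm:
  motion:
    - [-0.1,0.5,0,0,0,0]
    - [-0.2,1,0,0,0,0]
    - [-0.2,1,0,0,0,0]

```text
time: 27.42
tool_pos: [0.4402, -0.1455, 0.1824]
tool_rot: [3.141, -0.001, -0.003]
contact_force: [0.3, 0.1, -0.4]
opening: 0.0916
grip_force: 0.0
```

Request:
move_arm:
  motion:
    - [-0.2,0.5,0,0,0,0]
    - [-0.4,1,0,0,0,0]
    - [-0.4,1,0,0,0,0]

```text
time: 27.8
tool_pos: [0.3995, -0.2451, 0.1824]
tool_rot: [3.141, -0.0, -0.003]
contact_force: [0.3, 0.6, 0.6]
opening: 0.0917
grip_force: 0.0
```

Request:
move_arm:
  motion:
    - [-0.2,0.4,0.3,0,0,-0.03]
    - [-0.4,0.66,0.5,0,0,-0.062]
    - [-0.4,0.66,0.5,0,0,-0.062]
    - [-0.4,0.66,0.5,0,0,-0.062]

```text
time: 28.3
tool_pos: [0.3604, -0.3083, 0.1329]
tool_rot: [-3.141, -0.001, 0.194]
contact_force: [-1.4, -0.7, -0.4]
opening: 0.0919
grip_force: 0.0
```

```bash
cat > pot.py <<'E'
from h import *
import sys
from scipy.optimize import least_squares
x0,y0=map(float,sys.argv[1:3])
s,c,W,E=wrist(); print(s["tool_pos"].round(4),s["tool_rot"].round(3),s["opening"],s["grip_force"]); P=W[np.isfinite(W[:,:,2])]
q=P[(P[:,2]>.0515)&(P[:,2]<.058)&(np.hypot(P[:,0]-x0,P[:,1]-y0)<.05)][:,:2]
f=least_squares(lambda p:np.hypot(*(q-p).T)-.039,[x0,y0],loss="soft_l1",f_scale=.002).x
print("pot",f.round(4),len(q),"rms",np.std(np.hypot(*(q-f).T)).round(4))
h=P[(P[:,2]>.048)&(P[:,2]<.058)&(np.hypot(P[:,0]-f[0],P[:,1]-f[1])>.062)&(np.hypot(P[:,0]-f[0],P[:,1]-f[1])<.15)&(P[:,0]<f[0])]
print("handle",rect(h[:,:2]) if len(h)>20 else None,len(h))
H=cv2.cvtColor(c["image"],cv2.COLOR_RGB2HSV)
for n,r0 in (("rest",(.4533,-.2919)),("outlet",(.6236,-.3051))):
    m=(H[:,:,1]<50)&(H[:,:,2]>190)&(abs(W[:,:,2])<.006); g=W[m][:,:2]; d=np.hypot(*(g-r0).T); g=g[(d>.042)&(d<.062)]
    if len(g)>30:
        r=least_squares(lambda p:np.hypot(*(g-p).T)-.0515,r0,loss="soft_l1",f_scale=.001).x; print(n,r.round(4),len(g))
cv2.imwrite("pics/last.png",c["image"][:,:,::-1])
E
python3 pot.py .448 -.292
```

```text
[ 0.3604 -0.3083  0.1329] [-3.141e+00 -1.000e-03  1.940e-01] 0.09188071818219437 0.0
pot [ 0.4521 -0.2938] 1997 rms 0.001
handle [353.1, -312.2, 78.3, 17.5, 10.7] 2660
rest [ 0.4545 -0.2913] 1133
```

View pics/last.png

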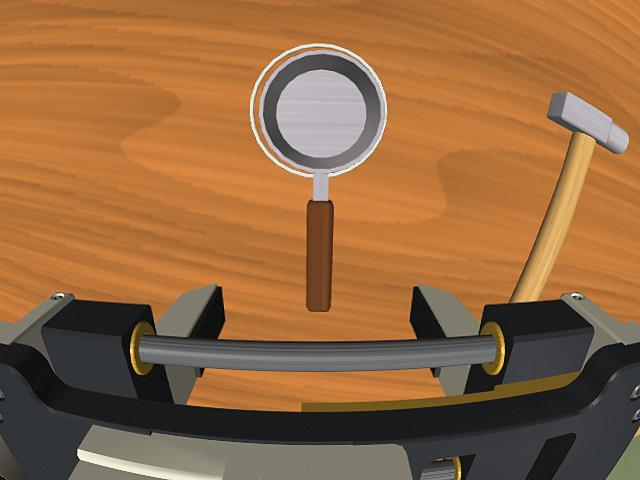

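The pot at (322,108) sits in the rest ring, with the handle at (319,255) between the fingers. I descend and grip the handle gently.

Request:
move_arm:
  motion:
    - [-0.02,0.03,0.4,0,0,0.003]
    - [-0.02,0.03,0.8,0,0,0.003]
    - [-0.02,0.03,0.95,0,0,0.003]
    - [-0.02,0.03,0.95,0,0,0.003]

```text
time: 28.85
tool_pos: [0.3582, -0.3116, 0.0374]
tool_rot: [-3.14, 0.0, 0.186]
contact_force: [0.3, -0.1, 0.5]
opening: 0.092
grip_force: 0.0
```

Request:
move_arm:
  motion:
    - [0,0,0.1,0,0,0]
    - [0,0,0.1,0,0,0]

```text
time: 29.1
tool_pos: [0.3578, -0.3126, 0.0279]
tool_rot: [3.141, -0.0, 0.185]
contact_force: [0.1, -0.1, 0.6]
opening: 0.0915
grip_force: 0.0
```

Request:
move_arm:
  motion:
    - [0,0,0,0,0,0]
    - [0,0,0,0,0,0]
    - [0,0,0,0,0,0]
    - [0,0,0,0,0,0]
    - [0,0,0,0,0,0]
    - [0,0,0,0,0,0]
    - [0,0,0,0,0,0]
    - [0,0,0,0,0,0]
    - [0,0,0,0,0,0]
    - [0,0,0,0,0,0]
    - [0,0,0,0,0,0]
  fingers: -1
  newtons: 15

```text
time: 30.48
tool_pos: [0.3573, -0.3125, 0.0277]
tool_rot: [-3.141, 0.0, 0.185]
contact_force: [-1.0, 2.2, 1.2]
opening: 0.0181
grip_force: 15.0
```

```bash
python3 pot.py .452 -.293
```

```text
[ 0.3573 -0.3125  0.0277] [-3.141  0.     0.185] 0.01805837317316643 14.994270354509354
pot [ 0.4527 -0.294 ] 5509 rms 0.001
handle [357.5, -317.6, 76.6, 49.5, 30.2] 5562
rest [ 0.4536 -0.2902] 49
```

Request:
move_arm:
  motion:
    - [0.05,0.013,0.005,0,0,0]
    - [0.15,0.04,0.005,0,0,0]
    - [0.3,0.077,0.005,0,0,0]
    - [0.45,0.115,0.005,0,0,0]
    - [0.6,0.153,0.005,0,0,0]
    - [0.75,0.19,0.005,0,0,0]
    - [0.9,0.23,0.005,0,0,0]
    - [1,0.255,0.005,0,0,0]
    - [1,0.255,0.005,0,0,0]

```text
time: 31.65
tool_pos: [0.4608, -0.3198, 0.0276]
tool_rot: [3.141, 0.0, 0.185]
contact_force: [-2.1, 0.1, 4.1]
opening: 0.0178
grip_force: 15.0
```

Request:
move_arm:
  motion:
    - [0.1,0.026,0,0,0,0]
    - [0.25,0.064,0,0,0,0]
    - [0.4,0.102,0,0,0,0]
    - [0.5,0.13,0,0,0,0]
    - [0.6,0.153,0,0,0,0]
    - [0.65,0.167,0,0,0,0]
    - [0.66,0.168,0,0,0,0]
    - [0.66,0.168,0,0,0,0]

```text
time: 32.65
tool_pos: [0.5272, -0.3242, 0.0276]
tool_rot: [-3.141, 0.002, 0.185]
contact_force: [-8.1, 0.5, 7.6]
opening: 0.0176
grip_force: 15.0
```

```bash
python3 pot.py .6235 -.305; python3 m.py | tail -2
```

```text
[ 0.5272 -0.3242  0.0276] [-3.141e+00  2.000e-03  1.850e-01] 0.017594506201811955 14.983379244804382
pot [ 0.6226 -0.3052] 4442 rms 0.0012
handle [548.8, -320.8, 279.3, 125.4, -85.1] 6068
rest [ 0.4551 -0.2901] 193
outlet [ 0.6238 -0.3081] 31
outlet [ 0.6234 -0.3043] 0.0512 22
rest [ 0.4533 -0.2926] 0.0523 41
```

View pics/last.png

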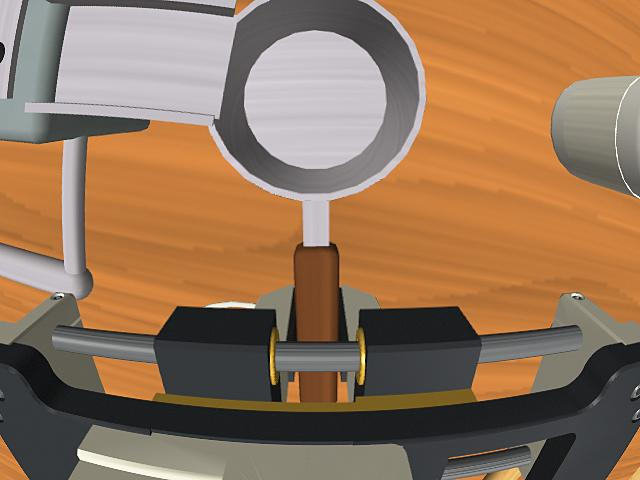

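The pot is under the spout at (317,98), next to the head. I release, rise and check the centring.

Request:
move_arm:
  motion:
    - [0,0,0,0,0,0]
    - [0,0,0,0,0,0]
    - [0,0,0,0,0,0]
    - [0,0,0,0,0,0]
    - [0,0,-0.3,0,0,0]
    - [0,0,-0.6,0,0,0]
    - [0,0,-1,0,0,0]
    - [0,0,-1,0,0,0]
  fingers: 0

```text
time: 33.75
tool_pos: [0.5302, -0.3251, 0.1309]
tool_rot: [3.136, -0.005, 0.185]
contact_force: [1.2, 0.3, -0.4]
opening: 0.0458
grip_force: 0.0
```

```bash
python3 pot.py .6235 -.305
python3 - <<'E'
from h import *
im=cv2.imread("pics/last.png"); cv2.imwrite("pics/p2.png",im[0:330,0:640])
s,c,W,E=wrist();P=W[np.isfinite(W[:,:,2])]
B=P[(P[:,2]>.05)&(P[:,2]<.072)&(P[:,0]<.575)&(P[:,0]>.5)&(P[:,1]<-.13)&(P[:,1]>-.24)]
b=np.round(B[:,0]/.003)
for k in np.unique(b): q=B[b==k]; print(round(k*.003,3),q[:,1].min().round(4),q[:,1].max().round(4),q[:,2].max().round(4),len(q))
E
```

```text
[ 0.5302 -0.3251  0.1309] [ 3.136 -0.005  0.185] 0.04584351840556218 0.0
pot [ 0.6221 -0.3053] 1632 rms 0.001
handle [547.8, -322.0, 276.0, 128.0, -85.5] 2836
rest [ 0.455  -0.2911] 518
outlet [ 0.6239 -0.304 ] 1102
0.525 -0.2212 -0.1396 0.0659 72
0.528 -0.2241 -0.1376 0.0683 304
0.531 -0.2253 -0.1373 0.0697 431
0.534 -0.225 -0.1347 0.0697 500
0.537 -0.2244 -0.1347 0.0689 574
0.54 -0.222 -0.1368 0.0673 567
0.543 -0.222 -0.1372 0.0665 113
0.546 -0.222 -0.1386 0.0659 114
0.549 -0.2224 -0.1382 0.0658 114
0.552 -0.2227 -0.1383 0.0666 119
0.555 -0.2229 -0.1377 0.0662 124
0.558 -0.2224 -0.1383 0.0663 122
0.561 -0.2221 -0.1385 0.0661 123
0.564 -0.2221 -0.1372 0.0661 123
0.567 -0.2222 -0.1375 0.0669 118
0.57 -0.2225 -0.1384 0.0662 130
0.573 -0.2226 -0.1384 0.0669 131
0.576 -0.222 -0.1386 0.0655 19
```

View pics/p2.png

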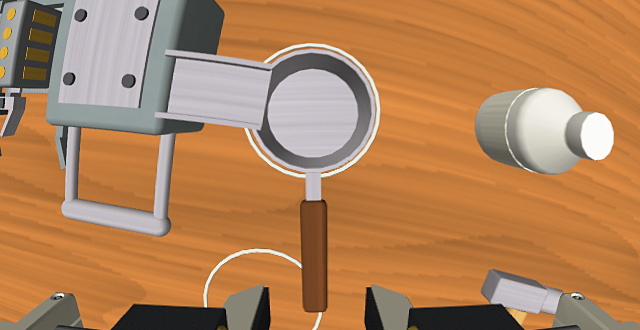

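The pot is well centred in the outlet ring (315,112). The draw bar is at (117,218). I put the shut fingers behind the bar.

Request:
move_arm:
  motion:
    - [0.2,-0.3,-0.1,0,0,0.03]
    - [0.4,-0.7,-0.1,0,0,0.0589]
    - [0.63,-1,-0.1,0,0,0.0589]
    - [0.63,-1,-0.1,0,0,0.0589]
    - [0.63,-1,-0.1,0,0,0.0589]
    - [0.63,-1,-0.1,0,0,0.0589]
    - [0.63,-1,-0.1,0,0,0.0589]
  fingers: -1

```text
time: 34.72
tool_pos: [0.5716, -0.2149, 0.137]
tool_rot: [3.142, 0.0, -0.001]
contact_force: [0.1, 0.1, -0.5]
opening: 0.0004
grip_force: 0.0
```

Request:
move_arm:
  motion:
    - [-0.03,-0.2,0,0,0,0]
    - [-0.066,-0.351,0,0,0,0]
    - [-0.066,-0.351,0,0,0,0]

```text
time: 35.1
tool_pos: [0.5651, -0.1771, 0.1375]
tool_rot: [-3.141, 0.0, 0.002]
contact_force: [0.7, -0.2, -0.0]
opening: 0.0006
grip_force: 0.0
```

Run:
```python
from h import *
s=robot.observe(); print(s["tool_pos"],s["tool_rot"],s["opening"])
```

```text
[ 0.56513398 -0.17706315  0.13747195] [-3.14143822e+00  1.85268565e-04  1.96310044e-03] 0.0005799624290149159
```

Request:
move_arm:
  motion:
    - [0.01,0.03,0.3,0,0,0]
    - [0.01,0.03,0.6,0,0,0]
    - [0.01,0.03,0.85,0,0,0]
    - [0.01,0.03,0.96,0,0,0]
    - [0.01,0.03,0.96,0,0,0]

```text
time: 35.72
tool_pos: [0.5663, -0.1818, 0.041]
tool_rot: [-3.141, 0.001, -0.0]
contact_force: [0.5, 0.9, 0.4]
opening: 0.0002
grip_force: 0.0
```

Request:
move_arm:
  motion:
    - [-0.15,0,0,0,0,0]
    - [-0.3,0,0,0,0,0]
    - [-0.4,0,0,0,0,0]
    - [-0.5,0,0,0,0,0]
    - [-0.6,0,0,0,0,0]
    - [-0.65,0,0,0,0,0]
    - [-0.7,0,0,0,0,0]
    - [-0.72,0,0,0,0,0]
    - [-0.73,0,0,0,0,0]

```text
time: 36.85
tool_pos: [0.4963, -0.1823, 0.0426]
tool_rot: [3.14, -0.007, -0.001]
contact_force: [8.4, 3.5, -4.9]
opening: 0.0003
grip_force: 4.5
```

Request:
move_arm:
  motion:
    - [-0.02,0,0,0,0,0]
    - [-0.04,0,0,0,0,0]
    - [-0.04,0,0,0,0,0]

```text
time: 37.22
tool_pos: [0.4924, -0.1822, 0.0427]
tool_rot: [3.14, -0.007, -0.001]
contact_force: [9.5, 2.9, -5.8]
opening: 0.0005
grip_force: 4.6
```

Request:
move_arm:
  motion:
    - [-0.02,0,0,0,0,0]
    - [-0.04,0,0,0,0,0]
    - [-0.04,0,0,0,0,0]

```text
time: 37.6
tool_pos: [0.4904, -0.1823, 0.0428]
tool_rot: [3.139, -0.011, -0.001]
contact_force: [16.0, 4.7, -9.4]
opening: 0.0006
grip_force: 8.2
```

The stop is reached (16 N, position stalled). I let it go home and check.

Request:
move_arm:
  motion:
    - [0.15,0,0,0,0,0]
    - [0.3,0,0,0,0,0]
    - [0.45,0,0,0,0,0]
    - [0.6,0,0,0,0,0]
    - [0.7,0,0,0,0,0]
    - [0.8,0,0,0,0,0]
    - [0.8,0,0,0,0,0]
    - [0.8,0,0,0,0,0]
    - [0.8,0,0,0,0,0]

```text
time: 38.72
tool_pos: [0.565, -0.1819, 0.0412]
tool_rot: [-3.142, 0.0, -0.0]
contact_force: [0.1, 0.3, -0.3]
opening: 0.0005
grip_force: 0.0
```

```bash
python3 - <<'E'
from h import *
c=robot.read_camera("scene"); W=cloud(c); s=robot.observe(); print(s["tool_pos"],s["contact_force"])
P=W[np.isfinite(W[:,:,2])]
B=P[(P[:,2]>.05)&(P[:,2]<.07)&(P[:,0]<.59)&(P[:,0]>.44)&(abs(P[:,1]+.18)<.055)]
print("bar min x",np.percentile(B[:,0],[0,1,5]), "contact zone")
im=c["image"][240:360,200:360,::-1]; cv2.imwrite("pics/bar.png",cv2.resize(im,(640,480)))
E
python3 m.py|tail -3
```

```text
[ 0.56506411 -0.1819033   0.04125013] [-0.06840608 -0.49869661 -0.23942388]
bar min x [0.52436195 0.52868633 0.53333533] contact zone
bar [0.0, 0.0, 0.0, 0.0, 0.0] pot [489.8, -331.7, 20.1, 16.2, -89.5] handle [0.0, 0.0, 0.0, 0.0, 0.0]
outlet [ 0.5984 -0.3504] 0.0072 6
rest [ 0.4533 -0.2919] 0.0521 71
```

View pics/bar.png

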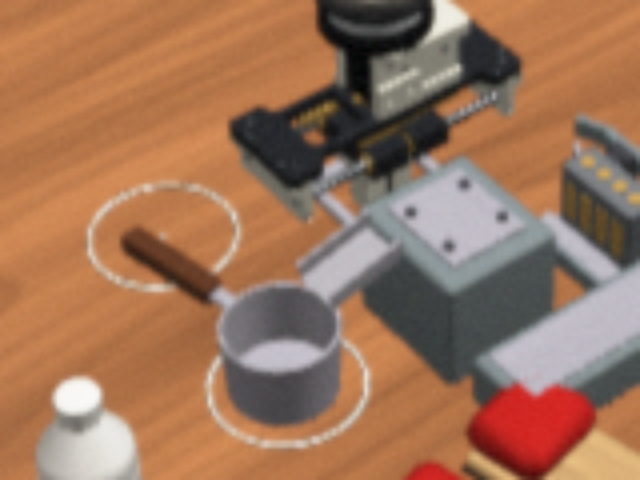

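The bar is back home and the pot is still centred in the outlet ring (285,390). Second pull.

Request:
move_arm:
  motion:
    - [-0.15,0,0,0,0,0]
    - [-0.3,0,0,0,0,0]
    - [-0.4,0,0,0,0,0]
    - [-0.5,0,0,0,0,0]
    - [-0.6,0,0,0,0,0]
    - [-0.65,0,0,0,0,0]
    - [-0.7,0,0,0,0,0]
    - [-0.75,0,0,0,0,0]
    - [-0.78,0,0,0,0,0]
    - [-0.8,0,0,0,0,0]
    - [-0.8,0,0,0,0,0]

```text
time: 40.2
tool_pos: [0.4904, -0.182, 0.0416]
tool_rot: [3.14, -0.011, -0.002]
contact_force: [20.5, 5.1, -14.7]
opening: 0.0007
grip_force: 9.9
```

Request:
move_arm:
  motion:
    - [0,0,0,0,0,0]
    - [0,0,0,0,0,0]

```text
time: 40.45
tool_pos: [0.4904, -0.182, 0.0416]
tool_rot: [3.14, -0.01, -0.001]
contact_force: [20.1, 4.8, -12.7]
opening: 0.0006
grip_force: 9.8
```

Request:
move_arm:
  motion:
    - [0.15,0,0,0,0,0]
    - [0.3,0,0,0,0,0]
    - [0.45,0,0,0,0,0]
    - [0.6,0,0,0,0,0]
    - [0.7,0,0,0,0,0]
    - [0.8,0,0,0,0,0]
    - [0.8,0,0,0,0,0]
    - [0.8,0,0,0,0,0]
    - [0.8,0,0,0,0,0]

```text
time: 41.58
tool_pos: [0.565, -0.1819, 0.0412]
tool_rot: [-3.142, 0.0, -0.0]
contact_force: [-0.3, 0.1, -0.2]
opening: 0.0005
grip_force: 0.0
```

Request:
move_arm:
  motion:
    - [0,0,-0.3,0,0,0]
    - [0,0,-0.6,0,0,0]
    - [0,0,-1,0,0,0]
    - [0,0,-1,0,0,0]

```text
time: 42.08
tool_pos: [0.5669, -0.1827, 0.1448]
tool_rot: [3.139, -0.006, -0.0]
contact_force: [0.7, 0.4, -0.7]
opening: 0.0006
grip_force: 0.0
```

Request:
move_arm:
  motion:
    - [-0.2,0.3,0,0,0,0]
    - [-0.39,0.7,0,0,0,-0.03]
    - [-0.39,1,0,0,0,-0.0589]
    - [-0.39,1,0,0,0,-0.0589]
    - [-0.39,1,0,0,0,-0.0589]
  fingers: 0

```text
time: 42.7
tool_pos: [0.5259, -0.2811, 0.1404]
tool_rot: [-3.14, 0.001, 0.184]
contact_force: [0.3, -0.0, 0.2]
opening: 0.0442
grip_force: 0.0
```

```bash
python3 pot.py .6225 -.305
python3 - <<'E'
from h import *
s,c,W,E=wrist();P=W[np.isfinite(W[:,:,2])]
h=P[(P[:,2]>.049)&(P[:,2]<.058)&(P[:,0]>.47)&(P[:,0]<.57)&(P[:,1]<-.285)&(P[:,1]>-.37)]; print("handle",rect(h[:,:2]))
B=P[(P[:,2]>.05)&(P[:,2]<.072)&(P[:,0]<.575)&(P[:,0]>.45)&(P[:,1]<-.15)&(P[:,1]>-.21)]; print("bar x",B[:,0].min(),B[:,0].max())
E
```

```text
[ 0.5259 -0.2811  0.1404] [-3.14e+00  1.00e-03  1.84e-01] 0.04417706690791588 0.0
pot [ 0.6221 -0.3049] 1452 rms 0.001
handle [551.0, -324.2, 271.0, 122.3, -85.6] 2037
rest [ 0.455 -0.291] 495
outlet [ 0.6243 -0.3037] 562
handle [528.4, -324.4, 83.2, 18.4, 11.5]
bar x 0.5248316710273623 0.5412517028417961
```

Request:
move_arm:
  motion:
    - [-0.06,0.43,0,0,0,0]
    - [-0.06,0.43,0,0,0,0]
    - [-0.06,0.43,0.3,0,0,0]
    - [-0.06,0.43,0.6,0,0,0]
    - [-0.06,0.43,0.9,0,0,0]
    - [-0.06,0.43,1,0,0,0]
    - [-0.06,0.43,1,0,0,0]

```text
time: 43.68
tool_pos: [0.5285, -0.3244, 0.0411]
tool_rot: [-3.141, 0.0, 0.185]
contact_force: [-0.6, 1.1, 0.6]
opening: 0.0458
grip_force: 0.0
```

Request:
move_arm:
  motion:
    - [0,0,0.127,0,0,0]
    - [0,0,0.127,0,0,0]

```text
time: 43.92
tool_pos: [0.5281, -0.3249, 0.0282]
tool_rot: [-3.141, 0.001, 0.185]
contact_force: [-0.2, -1.0, 0.0]
opening: 0.0465
grip_force: 0.0
```

Request:
move_arm:
  motion:
    - [0,0,0,0,0,0]
    - [0,0,0,0,0,0]
    - [0,0,0,0,0,0]
    - [0,0,0,0,0,0]
    - [0,0,0,0,0,0]
    - [0,0,0,0,0,0]
    - [0,0,0,0,0,0]
    - [0,0,0,0,0,0]
  fingers: -1
  newtons: 15

```text
time: 44.92
tool_pos: [0.5283, -0.3251, 0.0286]
tool_rot: [-3.141, 0.0, 0.185]
contact_force: [-1.9, 2.4, 3.8]
opening: 0.018
grip_force: 15.0
```

```bash
python3 pot.py .6225 -.305
```

```text
[ 0.5283 -0.3251  0.0286] [-3.141  0.     0.185] 0.017968504242054425 14.958620220422745
pot [ 0.6225 -0.3054] 4590 rms 0.0011
handle [548.7, -320.4, 281.1, 125.2, -85.1] 5993
rest [ 0.4553 -0.2904] 169
```

Request:
move_arm:
  motion:
    - [-0.05,-0.014,0,0,0,0]
    - [-0.15,-0.041,0,0,0,0]
    - [-0.3,-0.083,0,0,0,0]
    - [-0.45,-0.124,0,0,0,0]
    - [-0.6,-0.165,0,0,0,0]
    - [-0.75,-0.207,0,0,0,0]
    - [-0.9,-0.248,0,0,0,0]
    - [-1,-0.276,0,0,0,0]
    - [-1,-0.276,0,0,0,0]

```text
time: 46.1
tool_pos: [0.4234, -0.3166, 0.0287]
tool_rot: [-3.141, 0.002, 0.185]
contact_force: [-6.1, -1.3, 3.3]
opening: 0.0182
grip_force: 15.0
```

Request:
move_arm:
  motion:
    - [-0.1,-0.028,0,0,0,0]
    - [-0.25,-0.069,0,0,0,0]
    - [-0.4,-0.11,0,0,0,0]
    - [-0.5,-0.138,0,0,0,0]
    - [-0.6,-0.165,0,0,0,0]
    - [-0.625,-0.172,0,0,0,0]
    - [-0.625,-0.172,0,0,0,0]

```text
time: 46.98
tool_pos: [0.3598, -0.311, 0.0286]
tool_rot: [-3.141, 0.001, 0.185]
contact_force: [-2.4, -1.1, 4.3]
opening: 0.0178
grip_force: 15.0
```

```bash
python3 pot.py .4545 -.291
```

```text
[ 0.3598 -0.311   0.0286] [-3.141e+00  1.000e-03  1.850e-01] 0.017819095212138363 14.985949695110321
pot [ 0.4544 -0.2939] 5621 rms 0.001
handle [357.1, -307.7, 76.5, 49.7, -8.0] 5464
rest [ 0.4538 -0.291 ] 419
```

Request:
move_arm:
  motion:
    - [0,-0.01,0,0,0,0]
    - [0,-0.022,0,0,0,0]
    - [0,-0.022,0,0,0,0]
    - [0,-0.022,0,0,0,0]

```text
time: 47.52
tool_pos: [0.36, -0.3097, 0.0287]
tool_rot: [3.14, 0.0, 0.185]
contact_force: [-1.9, -5.3, 2.9]
opening: 0.0178
grip_force: 15.0
```

Request:
move_arm:
  motion:
    - [0,0,0,0,0,0]
    - [0,0,0,0,0,0]
    - [0,0,0,0,0,0]
    - [0,0,0,0,0,0]
    - [0,0,-0.3,0,0,0]
    - [0,0,-0.6,0,0,0]
    - [0,0,-1,0,0,0]
    - [0,0,-1,0,0,0]
  fingers: 0

```text
time: 48.52
tool_pos: [0.3612, -0.3102, 0.1311]
tool_rot: [3.136, -0.003, 0.185]
contact_force: [-0.6, -0.4, -0.7]
opening: 0.0459
grip_force: 0.0
```

```bash
python3 pot.py .4545 -.291; python3 m.py|tail -1;python3 - <<'E'
from h import *
c=robot.read_camera("top"); a=c["image"][110:300,200:480]; w=cv2.imread("pics/last.png")[20:210,180:460]
cv2.imwrite("pics/fin.png",cv2.resize(np.vstack([a[:,:,::-1],w]),None,fx=1.55,fy=1.55))
E
```

```text
[ 0.3612 -0.3102  0.1311] [ 3.136e+00 -3.000e-03  1.850e-01] 0.045860172211054546 0.0
pot [ 0.4543 -0.2932] 2071 rms 0.001
handle [355.1, -311.3, 78.5, 18.4, 10.0] 2798
rest [ 0.4544 -0.2911] 1205
rest [ 0.4516 -0.2901] 0.0304 34
```

View pics/fin.png

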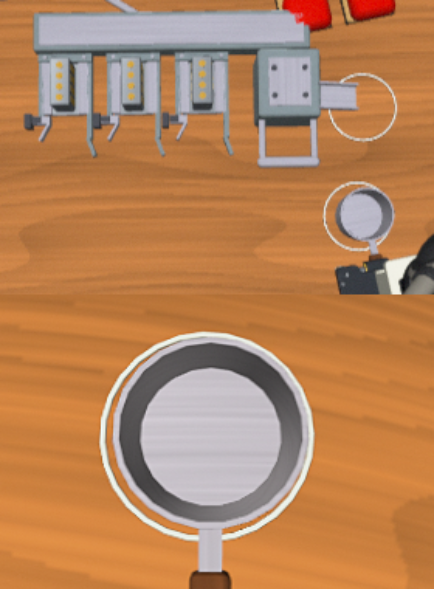

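All cartridges are home, the draw handle is home, and the pot is within about 2 mm of the rest ring's centre. Handing in.

```bash
python3 -c "
from cell import robot
print(robot.hand_in())"
```

```text
the job is handed in; nothing more can be done
None
```

The job is handed in at about 48 s: all three cartridges are latched in their bays, two full draws were made with the pot under the spout, and the pot is back in its dotted ring, about 2 mm off centre by camera. The hand-in gave no verdict.

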